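# Shut the guard and start the capping press with its two-button control

### The job

Start the bottle-capping press: push its clear sliding guard fully shut, then put one fingertip on each of the two round buttons of the start box, press both together all the way down, hold them down for three seconds, and let go so that both spring back. Leave the box with square buttons unpressed, do not press the round buttons before the guard is shut, and do not shift, tip or lift any of the loose things on the bench; the guard stays shut.

Things in the scene. Friction and masses are not known exactly. Their poses are not given: they have to be found in the camera images.
- press: grey bottle-capping press, fixed to the bench: base 180 x 300 x 30 mm, column at its +y end and head over a bottle clamped in it (260 mm tall, capped by a short steel cylinder to 310 mm; column and head lie at own x from -5 to +65 mm and own y above 0). Origin: underside centre of the base. Own -x is the front, on which the guard slides along own y.
- guard (a joint): clear sliding guard on the front of the press, in m: 0 = fully shut against its stop (in front of the bottle), up to 0.11 = open; it opens along the press's own -y and shuts along own +y. Stays where it is left; about 2 N of friction, stop at 0.
- guard_tab (a point): centre of the pushing face (own -y side) of the guard's metal tab: an upright plate sticking out 45 mm from the guard's front (along the press's own x), 10 mm thick along own y and 60 mm tall, 125 mm over the bench at its middle (95 to 155 mm). Pushing this face along own +y shuts the guard. The guard behind it is 160 mm tall at most. Axes as the press.
- round: START control box, told by its two ROUND caps: grey box fixed to the bench, 90 (x) x 130 (y) x 55 mm tall, the caps on its top at own y = +32 and -32 mm, a fixed ridge 12 mm wide and 10 mm high between them. Origin: underside centre. It may stand in either of the two control box places.
- square: the other control box, same box and ridge but with two SQUARE caps (28 mm) at the same places; belongs to another machine, not to be pressed. Origin: underside centre.
- round_left_top (a point): centre of the top of the round cap 30 mm in diameter at own y +32 mm of the round-capped box; 71 mm over the bench when up, 63 mm when fully down
- round_left (a joint): travel of that cap in m: 0 = up, 0.008 = fully down; a spring pushes it back up (0.5 N at the start of the travel, 3 N fully down)
- round_right_top (a point): centre of the top of the round cap 30 mm in diameter at own y -32 mm of the round-capped box; 71 mm over the bench when up, 63 mm when fully down
- round_right (a joint): travel of that cap in m: 0 = up, 0.008 = fully down; a spring pushes it back up (0.5 N at the start of the travel, 3 N fully down)
- square_left_top (a point): centre of the top of the square cap 28 mm wide at own y +32 mm of the square-capped box; 71 mm over the bench when up, 63 mm when fully down
- square_left (a joint): travel of that cap in m: 0 = up, 0.008 = fully down; a spring pushes it back up (0.5 N at the start of the travel, 3 N fully down)
- square_right_top (a point): centre of the top of the square cap 28 mm wide at own y -32 mm of the square-capped box; 71 mm over the bench when up, 63 mm when fully down
- square_right (a joint): travel of that cap in m: 0 = up, 0.008 = fully down; a spring pushes it back up (0.5 N at the start of the travel, 3 N fully down)
- bottle_a: substrate bottle, brown, 84 mm across, 150 mm tall, red neck, white cap; bystander, standing on the bench; origin under its centre
- bottle_b: a second such bottle, bystander at the robot's left front; origin under its centre
- spray: plain white bottle 60 mm across, 160 mm tall, bystander; origin under its centre
- collar: loose bottle collar, red ring 42 mm across, 22 mm tall, bystander lying between the two control boxes; origin under its centre
- cap: loose white bottle cap, disc 48 mm across, 14 mm tall, bystander near the control boxes; origin under its centre
- brush: hand brush 180 mm long lying on the bench, bystander; origin on the underside, own x along its length
- tub: white plastic cup 80 mm across, 60 mm tall, bystander; origin under its centre
Not all that is in view belongs to the job. What is shaped like the round but turquoise is not meant.

How it is judged (in metres and radians):
On the way, in this order (a step that is already met when the one before it is completed fails the run):
1. the guard is pushed fully shut (within 6 mm of its stop), the round buttons still up (value of joint guard below 0.006 m and value of joint each of round_left, round_right below 0.0015 m), for 0.2 s.
2. both round buttons are held at least 6 of 8 mm down together by the fingers for 2.5 s, guard shut (value of joint each of round_left, round_right above 0.006 m and value of joint guard below 0.006 m and contact force between the fingers and round_left above 0.5 N and contact force between the fingers and round_right above 0.5 N), for 2.5 s.
At the end, for the whole second after the job is handed in: guard within 6 mm of shut, both round buttons back up (within 1.5 mm) after having been held down together, square buttons up, loose things standing within 30 mm of where they were (all of step 1 and not ((distance of bottle_a from where it was at the start of the episode above 0.03 m or height (world z) of bottle_a above 0.015 m or angle between bottle_a's own z axis and vertical above 0.6 rad) or (distance of bottle_b from where it was at the start of the episode above 0.03 m or height (world z) of bottle_b above 0.015 m or angle between bottle_b's own z axis and vertical above 0.6 rad) or (distance of spray from where it was at the start of the episode above 0.03 m or height (world z) of spray above 0.015 m or angle between spray's own z axis and vertical above 0.6 rad) or (distance of collar from where it was at the start of the episode above 0.03 m or height (world z) of collar above 0.015 m or angle between collar's own z axis and vertical above 0.6 rad) or (distance of cap from where it was at the start of the episode above 0.03 m or height (world z) of cap above 0.015 m or angle between cap's own z axis and vertical above 0.6 rad) or (distance of brush from where it was at the start of the episode above 0.03 m or height (world z) of brush above 0.015 m) or (distance of tub from where it was at the start of the episode above 0.03 m or height (world z) of tub above 0.015 m or angle between tub's own z axis and vertical above 0.6 rad)) and value of joint each of square_left, square_right below 0.0015 m); the robot touches nothing.
It fails at once if a round button is pressed while the guard is not shut (not (value of joint guard below 0.006 m) and value of joint any of round_left, round_right above 0.003 m).
It fails at once if one round button is pressed down without the other ((value of joint round_left above 0.006 m and value of joint round_right below 0.001 m) or (value of joint round_right above 0.006 m and value of joint round_left below 0.001 m)).
It fails at once if a square button is pressed (value of joint any of square_left, square_right above 0.003 m).
It fails at once if a loose thing is shifted over 30 mm, tipped or lifted ((distance of bottle_a from where it was at the start of the episode above 0.03 m or height (world z) of bottle_a above 0.015 m or angle between bottle_a's own z axis and vertical above 0.6 rad) or (distance of bottle_b from where it was at the start of the episode above 0.03 m or height (world z) of bottle_b above 0.015 m or angle between bottle_b's own z axis and vertical above 0.6 rad) or (distance of spray from where it was at the start of the episode above 0.03 m or height (world z) of spray above 0.015 m or angle between spray's own z axis and vertical above 0.6 rad) or (distance of collar from where it was at the start of the episode above 0.03 m or height (world z) of collar above 0.015 m or angle between collar's own z axis and vertical above 0.6 rad) or (distance of cap from where it was at the start of the episode above 0.03 m or height (world z) of cap above 0.015 m or angle between cap's own z axis and vertical above 0.6 rad) or (distance of brush from where it was at the start of the episode above 0.03 m or height (world z) of brush above 0.015 m) or (distance of tub from where it was at the start of the episode above 0.03 m or height (world z) of tub above 0.015 m or angle between tub's own z axis and vertical above 0.6 rad)).
It also fails if it takes over 54 s, if anything falls off the work surface, if the arm or the gripper's body presses on something with over 40 N, if the wrist force passes 120 N, or if a joint passes its speed limit or range.

### The arm

A 6-joint arm with a two-finger parallel gripper is mounted at the origin on the work surface. World frame = base frame: x ahead of the robot, y to its left, z up, the work surface at z = 0. Lengths are in mm, angles in degrees, forces in N, time in s.
With the tool pointing down it reaches from about 300 to 850 mm from the base axis. Payload 4.2 kg.
Tool frame: the origin (TCP) lies at the very end of the fingers, on their centre line; the grasp point (between the pads) lies 19 mm behind it; z points along the fingers, y is the direction in which the jaws open and shut (so a half turn about z gives the same grasp; the last joint's range is limited). The gripper opens to 91 mm and grips with 3 to 60 N. Pads are 32 mm wide; open, the fingers measure 118 mm over their backs; the gripper's body (76 mm by 178 mm) begins 60 mm behind the grasp point.
Start: joints at [64.63, 18.312, 89.639, -0, 72.044, -1.146], TCP at [235.936, 524.383, 213.976] pointing down, gripper open.
Joint ranges: [-177.97, 177.97], [-48.28, 115.42], [12.27, 149.76], [-77.06, 257.06], [2.81, 150.46], [-146.56, 146.56]. Speed limits (degrees/s): [147.25, 147.25, 180, 180, 180, 180].

### API

Orientations are given as [roll, pitch, yaw] about the fixed x, y, z axes, in that order (R = Rz(yaw) Ry(pitch) Rx(roll)).
In Python, from workcell import env gives the robot as it stands. The module is installed in compiled form; this text tells all that it offers.
- The arm moves only by the tool arm_command, never from a script. Its argument "targets" is a list of rows, each a list of 5 numbers: the closure, from 0 (fully open) to 1 (shut), then the shift along the tool's x, y, z each as a share of 50 cm, from -1 to 1, then the turn about the tool's z as a share of pi/4 rad, from -1 to 1. A call has 1 to 8 rows; each row is the pose to reach, as a shift and turn from the pose measured when the call began, along the tool's axes at that moment; what a row does not reach only later rows make up. A row lasts 1/12 s, in which the tool goes at most 41.7 mm and 7.16 degrees, less where a joint would pass 70% of its speed; a pose out of reach is approached as far as the arm can. A call with a number of a shift or a turn outside -1 to 1 is refused whole. A call with a gripper value outside its range is refused whole. The fingers move at their own pace and stop on an object; "squeeze" is the grip in N (left out, the last holds). Time passes only in rows, so rows that repeat a pose let the fingers close. It gives the time, the measured TCP pose, the force and the opening at its end, in the units of the state.
- env.state(): the state, without advancing time (a new reading comes with each control period).
- env.grab_frame(name): name is "scene" or "top"; returns the picture (400x640x3 uint8, red, green, blue); there is no depth.
- env.camera_params(name): a dict with "camera_matrix" (3x3 intrinsics, pixels), "R" (3x3) and "t" (3): a world point X has camera coordinates R X + t. Camera axes: x right, y down, z forward; pixel columns grow to the right and rows downward; lengths in mm; the calibration is good to about 2 mm. A picture is of the moment at which its call begins. camera_params takes no time and is no camera call.
- env.job_done(): hands the job in, once; it reports no verdict.
The state is a dict: "time_s": time; "qpos": joint angles; "qvel": joint speeds; "effort": joint torques, N m; "ee_pos": TCP position; "ee_rot": TCP orientation; "force": force on the tool from outside, world axes, zero at the start; "torque": the same for the moment, N m; "gripper_width": finger opening in mm.
Only numpy, scipy, OpenCV 4.12 (cv2) and the standard library are available. Lean on these libraries where they do the work, as an engineer would, in place of code of your own. Each camera call takes 0.05 s, during which the arm holds its last target.

## Working session

There is one attempt and no reset: what is moved stays moved. The work goes in short steps, Python scripts to look and compute and a tool call to move; the robot and the scene stay as the last step left them, time stands still between calls to the robot, and variables do not carry over. Pictures are saved under pics/ and viewed, and the job is handed in when it is done.

Besides the shell and the picture viewer there is one more tool, called after "Request:" in YAML: its name, and indented under it one key for each argument. arm_command: Moves the arm, as the interface text tells. Shift numbers are shares of 50 cm and turn numbers shares of pi/4 rad, none past 1 either way. Its arguments: {"type":"object","properties":{"targets":{"type":"array"},"squeeze":{"type":"number"}},"required":["targets"]}

```bash
mkdir -p pics
python3 - <<'E'
from workcell import env
import cv2
for n in("scene","top"):
    cv2.imwrite(f"pics/{n}0.png",env.grab_frame(n)[:,:,::-1]); p=env.camera_params(n); print(n,p)
print(env.state())
E
```

```text
scene {'camera_matrix': array([[432.8287497 ,   0.        , 320.91978665],
       [  0.        , 432.8287497 , 198.49978097],
       [  0.        ,   0.        ,   1.        ]]), 'R': array([[ 0.62133007,  0.78339881,  0.0153374 ],
       [ 0.56208235, -0.43199096, -0.7052994 ],
       [-0.5459051 ,  0.44684461, -0.70874362]]), 't': array([-294.31430815, -231.92045398, 1592.89066808])}
top {'camera_matrix': array([[436.76520979,   0.        , 322.91482842],
       [  0.        , 436.76520979, 200.9626685 ],
       [  0.        ,   0.        ,   1.        ]]), 'R': array([[-0.02226097, -0.9996317 , -0.01552133],
       [-0.99548817,  0.02359571, -0.09190513],
       [ 0.09223752,  0.01340541, -0.99564679]]), 't': array([ -28.20938377,  531.07408721, 1471.41309671])}
{'time_s': 0.1, 'qpos': array([ 6.46305710e+01,  1.83470257e+01,  8.96980302e+01,  3.35775819e-04,
        7.20444833e+01, -1.14587299e+00]), 'qvel': array([-0.02744482,  0.05096639, -0.18346482, -0.03532198, -0.06569167,
       -0.01760432]), 'effort': array([-5.30545385e-04, -4.13330376e+01, -2.32508880e+01,  7.28839450e-02,
        4.21025371e-02, -4.73029377e-05]), 'ee_pos': array([235.72804644, 523.97161497, 213.22329628]), 'ee_rot': array([-1.79910485e+02, -2.10979569e-03,  1.55776339e+02]), 'force': array([-0.36429887,  0.0830468 ,  0.16239467]), 'torque': array([-0.02163766, -0.0317718 , -0.01559925]), 'gripper_width': 91.1038804728959}
```

View pics/scene0.png

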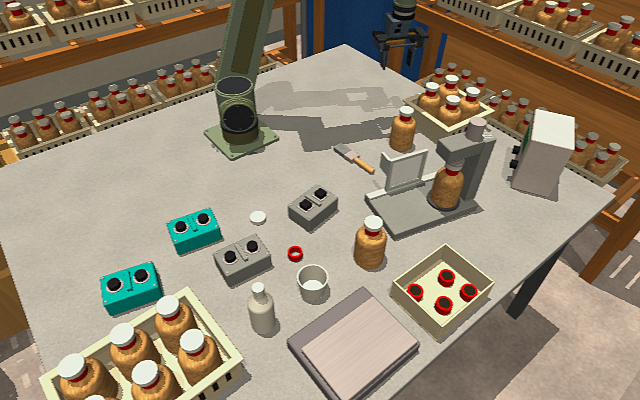

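View pics/top0.png

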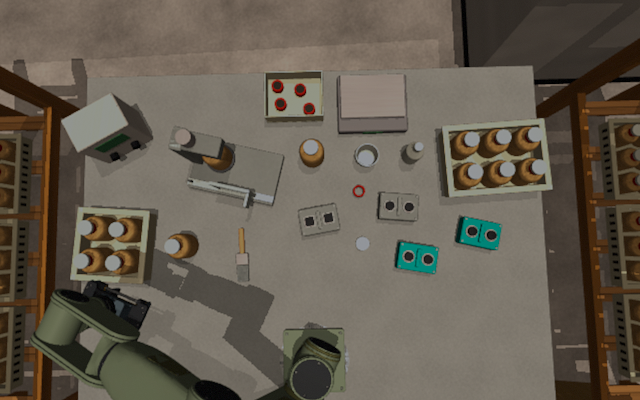

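Two grey boxes: at top (320,219) and (399,206), and two turquoise decoys. I'll zoom in on the boxes and the press.

Run:
```python
import cv2,numpy as np
t=cv2.imread("pics/top0.png");s=cv2.imread("pics/scene0.png")
a=cv2.resize(t[175:255,290:430],None,fx=5.7,fy=5.7,interpolation=cv2.INTER_CUBIC);cv2.imwrite("pics/c1.png",a)
a=cv2.resize(t[120:220,160:290],None,fx=6,fy=6,interpolation=cv2.INTER_CUBIC);cv2.imwrite("pics/c2.png",a)
a=cv2.resize(s[110:240,350:500],None,fx=4.6,fy=4.6,interpolation=cv2.INTER_CUBIC);cv2.imwrite("pics/c3.png",a)
a=cv2.resize(s[175:295,205:345],None,fx=5,fy=5,interpolation=cv2.INTER_CUBIC);cv2.imwrite("pics/c4.png",a)
```

```text
(no output)
```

View pics/c1.png

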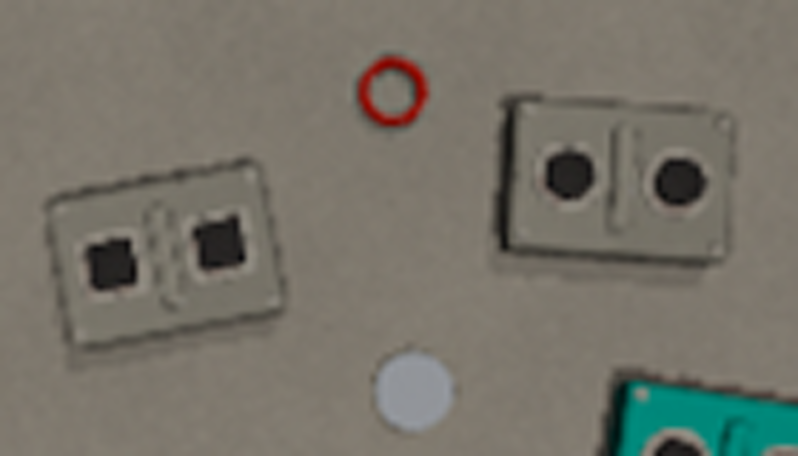

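View pics/c2.png

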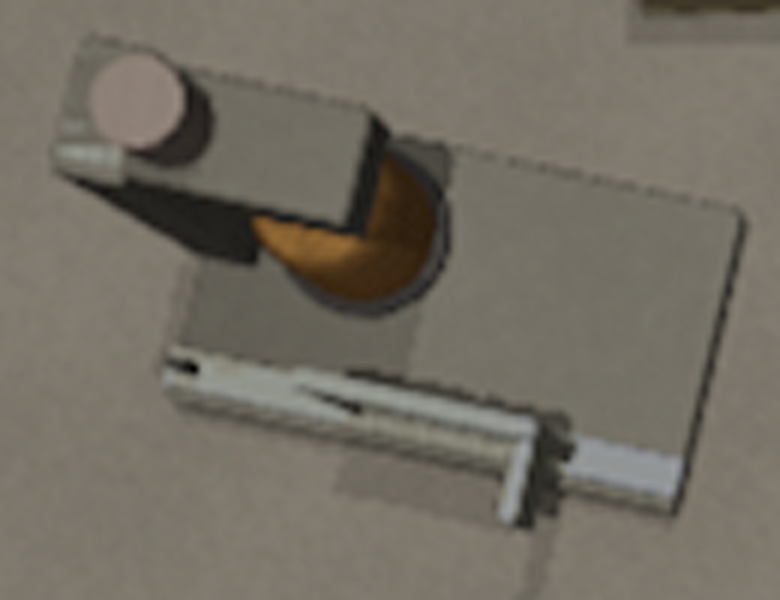

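View pics/c3.png

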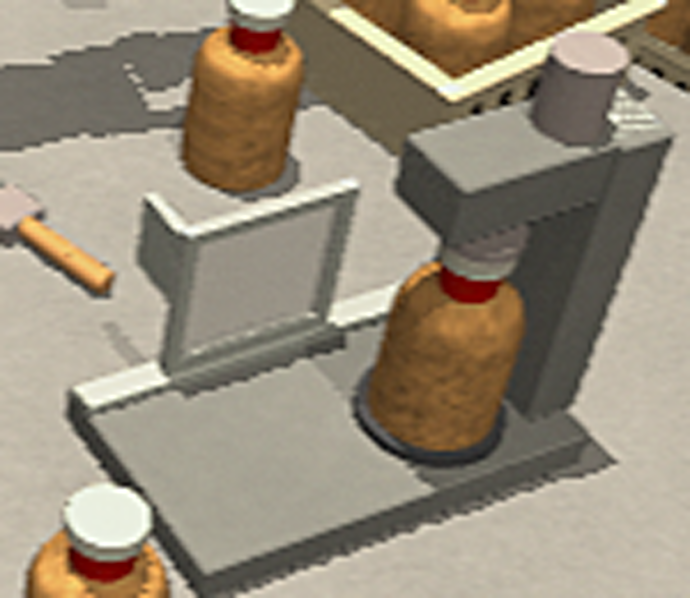

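View pics/c4.png

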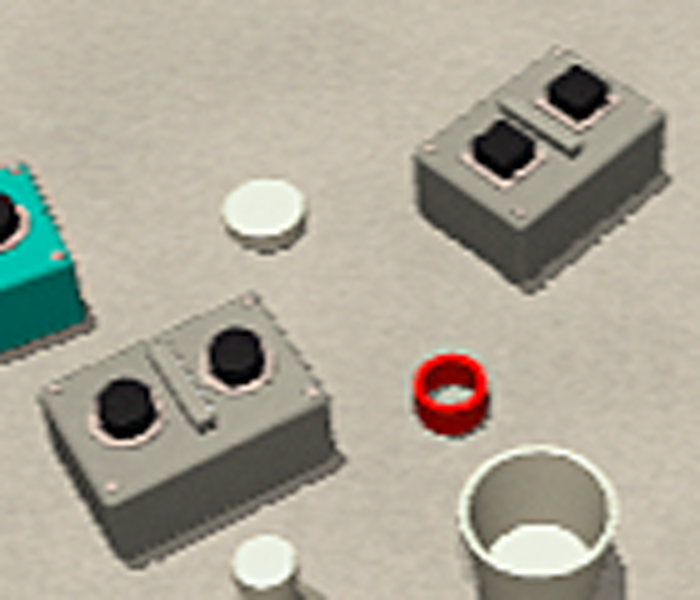

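```bash
cat > h.py <<'E'
import numpy as np
from workcell import env
def ray(n,uv):
    p=env.camera_params(n);K,R,t=p["camera_matrix"],p["R"],p["t"]
    return -R.T@t, R.T@np.linalg.inv(K)@np.array([uv[0],uv[1],1.])
def atz(n,uv,z):
    c,d=ray(n,uv);return c+d*(z-c[2])/d[2]
def proj(n,X):
    p=env.camera_params(n);q=p["camera_matrix"]@(p["R"]@np.array(X)+p["t"]);return q[:2]/q[2]
T=lambda x,y,ox,oy,s:((x+.5)/s+ox-.5,(y+.5)/s+oy-.5)
E
python3 - <<'E'
from h import *
np.set_printoptions(precision=1,suppress=True)
def c1(x,y,z):return atz("top",T(x,y,290,175,5.7),z)
def c2(x,y,z):return atz("top",T(x,y,160,120,6),z)
def c3(x,y,z):return atz("scene",T(x,y,350,110,4.6),z)
def c4(x,y,z):return atz("scene",T(x,y,205,175,5),z)
L,R=c1(569,174,71),c1(680,181,71);print("round top",L,R,L-R)
L,R=c4(236,353,71),c4(125,407,71);print("round scene",L,R,L-R,np.degrees(np.arctan2(*(L-R)[[1,0]])))
print("sq",c1(112,264,71),c1(219,245,71),"scene",c4(578,90,71),c4(503,148,71))
print("box corners",c1(515,103,55),c1(735,115,55),c1(725,262,55),c1(505,250,55))
print("tab top: root",c2(532,432,155),"end",c2(511,522,155),"otherend",c2(497,518,155))
print("scene tab top",c3(150,195,155),c3(188,232,155))
print("base corner +x-y",c2(745,210,30),c3(208,575,30),"-x-y",c2(683,490,30),c3(72,400,30))
print("+x far",c2(455,145,30), "-x+y",c2(165,370,30))
print("bottleA top",atz("top",(312,147),150),"brush",atz("top",(241,230),5),atz("top",(242,278),5),"bottle2",atz("top",(176,247),150),"cap",atz("top",(362,244),14),"collar",atz("top",(359,191),22),"tub",atz("top",(367,154),60),"spray",atz("top",(418,148),160))
E
```

```text
round top [ 507.  -260.5   71. ] [ 501.4 -324.6   71. ] [ 5.6 64.   0. ]
round scene [ 515.5 -267.3   71. ] [ 510.8 -331.3   71. ] [ 4.7 64.   0. ] 85.82000186713321
sq [460.9   5.6  71. ] [470.5 -56.6  71. ] scene [469.8  -1.   71. ] [480.9 -65.1  71. ]
box corners [ 550.9 -232.6   55. ] [ 540.7 -361.2   55. ] [ 454.6 -351.8   55. ] [ 464.5 -223.8   55. ]
tab top: root [553.3 191.5 155. ] end [506.3 202.7 155. ] otherend [508.6 210.1 155. ]
scene tab top [513.2 199.1 155. ] [554.8 192.4 155. ]
base corner +x-y [693.6  91.   30. ] [700.   87.7  30. ] -x-y [532.8 128.6  30. ] [535.6 124.9  30. ]
+x far [735.9 258.1  30. ] -x+y [609.  425.5  30. ]
bottleA top [691.3 -11.3 150. ] brush [438.  245.3   5. ] [273.9 242.7   5. ] bottle2 [385.2 419.6 150. ] cap [ 380.6 -170.3   14. ] collar [ 561.9 -165.    22. ] tub [ 682.4 -193.    60. ] spray [ 677.4 -344.1  160. ]
```

```bash
cat >> h.py <<'E'
from scipy.spatial.transform import Rotation as Ro
def go(x,y,z,yaw):
    s=env.state();p=np.array(s["ee_pos"]);R=Ro.from_euler("xyz",s["ee_rot"],degrees=True).as_matrix()
    d=R.T@(np.array([x,y,z])-p)/500; tw=-((yaw-s["ee_rot"][2]+180)%360-180)/45
    print("row",np.round(d,4),"turn",round(tw,4),"now",p.round(1),np.round(s["ee_rot"],1),s["force"].round(1),s["time_s"],s["gripper_width"])
E
python3 -c "
from h import *
go(518,153,225,166.5)"
```

```text
row [-0.8193 -0.445  -0.0229] turn -0.2383 now [235.7 524.  213.2] [-179.9   -0.   155.8] [-0.4  0.1  0.2] 0.1 91.1038804728959
```

Request:
arm_command:
  targets:
    - [1,-0.82,-0.445,-0.023,-0.238]
    - [1,-0.82,-0.445,-0.023,-0.238]
    - [1,-0.82,-0.445,-0.023,-0.238]
    - [1,-0.82,-0.445,-0.023,-0.238]
    - [1,-0.82,-0.445,-0.023,-0.238]
    - [1,-0.82,-0.445,-0.023,-0.238]
    - [1,-0.82,-0.445,-0.023,-0.238]
    - [1,-0.82,-0.445,-0.023,-0.238]
  squeeze: 10

```text
time_s: 0.77
ee_pos: [437.1, 258.6, 221.7]
ee_rot: [-179.9, -0.0, 166.5]
force: [0.3, 0.5, 0.1]
gripper_width: 41.0
```

```bash
python3 -c "
from h import *
go(518,153,225,166.5)"
```

```text
row [-0.2066 -0.1676 -0.0065] turn -0.0001 now [437.1 258.6 221.7] [-179.9   -0.   166.5] [0.3 0.5 0.1] 0.7667 41.009920574960006
```

Request:
arm_command:
  targets:
    - [1,-0.207,-0.168,-0.006,0]
    - [1,-0.207,-0.168,-0.006,0]
    - [1,-0.207,-0.168,-0.006,0]
    - [1,-0.207,-0.168,-0.006,0]
    - [1,-0.207,-0.168,-0.006,0]
    - [1,-0.207,-0.168,-0.006,0]
    - [1,-0.207,-0.168,-0.006,0]
    - [1,-0.207,-0.168,-0.006,0]

```text
time_s: 1.43
ee_pos: [517.2, 154.0, 224.7]
ee_rot: [-179.9, -0.1, 166.6]
force: [-0.5, 0.4, -0.1]
gripper_width: 0.7
```

```bash
python3 -c "
from h import *
import cv2
go(518,153,115,166.5)
for n in ('top','scene'):
    f=env.grab_frame(n)[:,:,::-1]
    cv2.imwrite('pics/%s1.png'%n,cv2.resize(f[100:260,160:320] if n=='top' else f[60:240,320:520],None,fx=3.3,fy=3.3,interpolation=2))
"
```

```text
row [-0.0024 -0.0013  0.2194] turn 0.0024 now [517.2 154.  224.7] [-1.799e+02 -1.000e-01  1.666e+02] [-0.5  0.4 -0.1] 1.4333 0.6798777896589429
```

View pics/scene1.png

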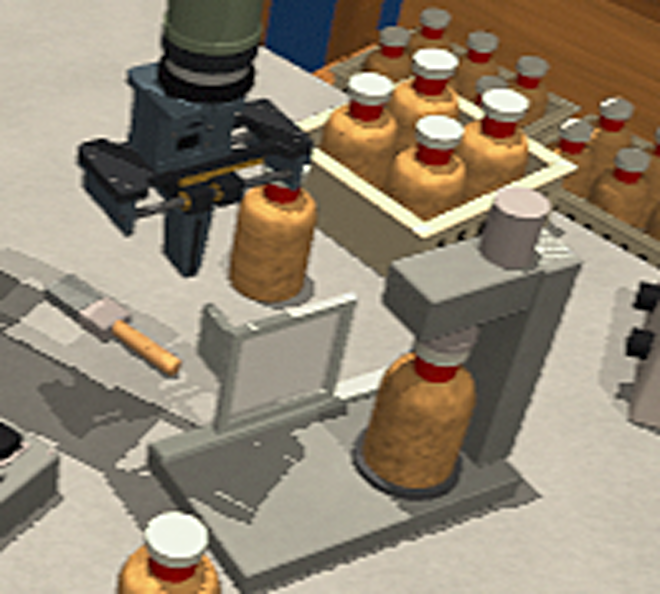

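View pics/top1.png

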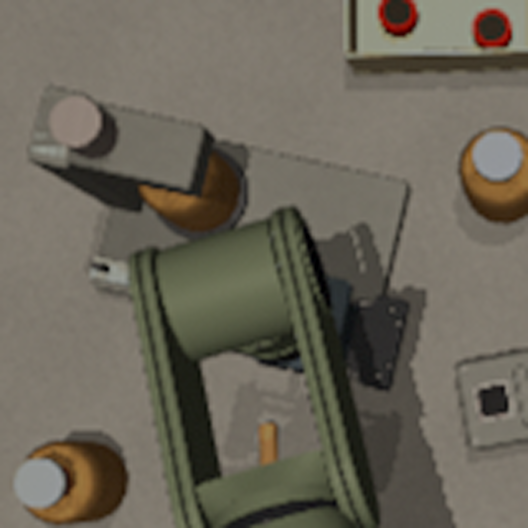

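The closed fingertip (scene crop (188,270)) hangs on the open side of the tab (crop (210,340)), clear of the bottles. Lowering.

Request:
arm_command:
  targets:
    - [1,-0.002,-0.001,0.22,0]
    - [1,-0.002,-0.001,0.22,0]
    - [1,-0.002,-0.001,0.22,0]
    - [1,-0.002,-0.001,0.22,0]
    - [1,-0.002,-0.001,0.22,0]

```text
time_s: 1.95
ee_pos: [517.3, 153.6, 114.3]
ee_rot: [-179.8, -0.2, 166.7]
force: [-0.7, -0.0, 0.3]
gripper_width: 0.4
```

```bash
python3 -c "
from h import *
import cv2
u=np.array([.233,.972])
for k in (32,140): p=np.array([518,153])+k*u;go(p[0],p[1],115,166.5)
f=env.grab_frame('scene')[:,:,::-1]
cv2.imwrite('pics/scene2.png',cv2.resize(f[60:240,320:520],None,fx=3.3,fy=3.3,interpolation=2))
"
```

```text
row [-0.0019  0.0631 -0.0015] turn 0.0041 now [517.3 153.6 114.3] [-179.8   -0.2  166.7] [-0.7 -0.   0.3] 1.95 0.39239824138062845
row [-0.0025  0.279  -0.0021] turn 0.0041 now [517.3 153.6 114.3] [-179.8   -0.2  166.7] [-0.7 -0.   0.3] 1.95 0.39239824138062845
```

View pics/scene2.png

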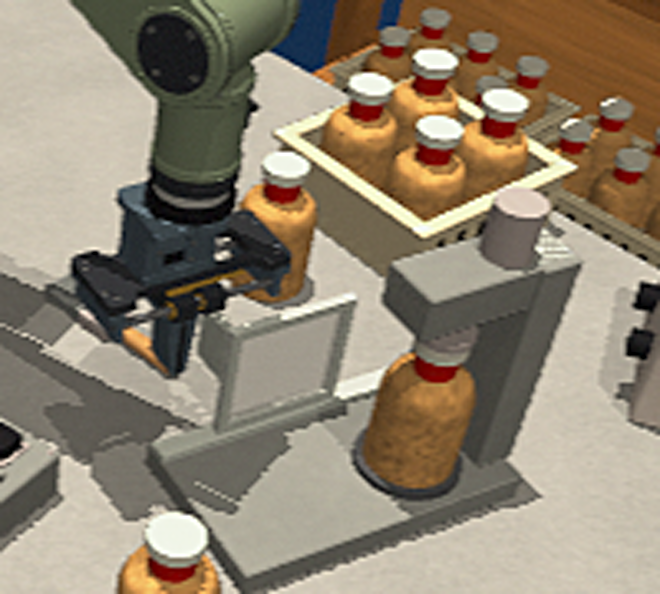

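Fingers beside the tab, well placed. Push along tool +y.

Request:
arm_command:
  targets:
    - [1,-0.002,0.02,-0.002,0]
    - [1,-0.002,0.04,-0.002,0]
    - [1,-0.002,0.055,-0.002,0]
    - [1,-0.002,0.07,-0.002,0]
    - [1,-0.002,0.085,-0.002,0]
    - [1,-0.002,0.1,-0.002,0]
    - [1,-0.002,0.11,-0.002,0]
    - [1,-0.002,0.12,-0.002,0]

```text
time_s: 2.67
ee_pos: [533.7, 212.5, 117.0]
ee_rot: [-179.9, 0.0, 166.7]
force: [0.5, -3.1, 2.3]
gripper_width: 0.4
```

Request:
arm_command:
  targets:
    - [1,0,0.015,0,0]
    - [1,0,0.03,0,0]
    - [1,0,0.045,0,0]
    - [1,0,0.06,0,0]
    - [1,0,0.06,0,0]

```text
time_s: 3.08
ee_pos: [540.9, 243.7, 116.7]
ee_rot: [180.0, 0.0, 166.7]
force: [0.8, 0.6, -0.3]
gripper_width: 0.4
```

Request:
arm_command:
  targets:
    - [1,0,0.01,0,0]
    - [1,0,0.02,0,0]
    - [1,0,0.03,0,0]
    - [1,0,0.04,0,0]

```text
time_s: 3.42
ee_pos: [545.4, 263.3, 116.5]
ee_rot: [-180.0, -0.0, 166.7]
force: [-0.5, -2.8, 0.1]
gripper_width: 0.6
```

```bash
python3 -c "
from h import *
import cv2
f=env.grab_frame('scene')[:,:,::-1]
cv2.imwrite('pics/scene3.png',cv2.resize(f[60:240,320:520],None,fx=3.3,fy=3.3,interpolation=2))
"
```

```text
(no output)
```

View pics/scene3.png

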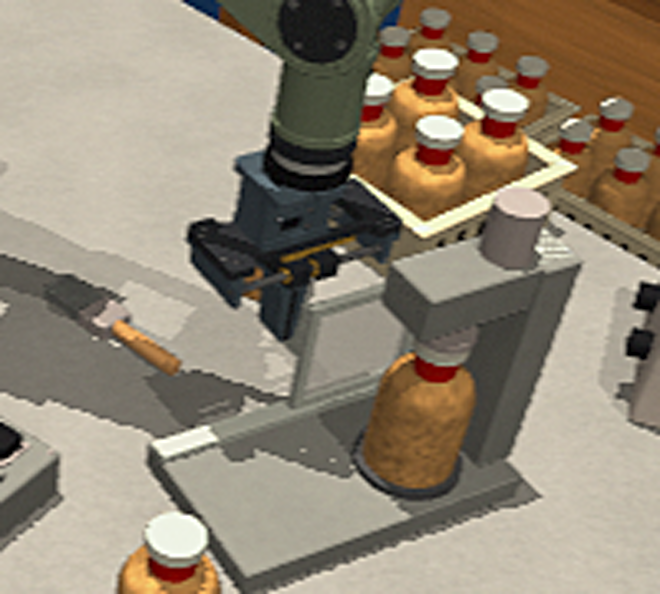

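The guard follows; no stop yet. Continuing slowly, 10 mm at a time.

Request:
arm_command:
  targets:
    - [1,0,0.008,0,0]
    - [1,0,0.016,0,0]
    - [1,0,0.024,0,0]

```text
time_s: 3.72
ee_pos: [545.3, 263.4, 116.7]
ee_rot: [-178.5, -0.2, 166.9]
force: [-6.7, -43.2, 18.3]
gripper_width: 0.3
```

Request:
arm_command:
  targets:
    - [1,0,0.008,0,0]
    - [1,0,0.016,0,0]
    - [1,0,0.024,0,0]

```text
time_s: 3.97
ee_pos: [545.0, 262.6, 117.0]
ee_rot: [-177.0, -0.3, 167.1]
force: [-6.7, -44.9, 18.6]
gripper_width: 0.3
```

44 N against no motion: at the stop. Backing off, then verifying.

```bash
python3 -c "
from h import *
go(536,225,118,166.7);go(536,225,235,166.7)"
```

```text
row [ 0.0008 -0.0773  0.0021] turn 0.0084 now [545.  262.6 117. ] [-177.    -0.3  167.1] [ -6.7 -44.9  18.6] 3.9667 0.3427957883961264
row [ 0.0021 -0.0896 -0.2316] turn 0.0084 now [545.  262.6 117. ] [-177.    -0.3  167.1] [ -6.7 -44.9  18.6] 3.9667 0.3427957883961264
```

Request:
arm_command:
  targets:
    - [1,0,-0.03,0,0]
    - [1,0,-0.077,0.002,0]
    - [1,0,-0.077,0.002,0]
    - [1,0,-0.077,0.002,0]

```text
time_s: 4.3
ee_pos: [536.4, 225.0, 118.2]
ee_rot: [-177.1, -0.3, 167.0]
force: [-0.1, 0.6, 0.6]
gripper_width: 0.2
```

```bash
python3 -c "
from h import *
import cv2
go(536,225,235,175.3)
f=env.grab_frame('scene')[:,:,::-1]
cv2.imwrite('pics/scene4.png',cv2.resize(f[60:240,320:520],None,fx=3.3,fy=3.3,interpolation=2))
"
```

```text
row [ 0.0021 -0.0121 -0.2333] turn -0.1851 now [536.4 225.  118.2] [-177.1   -0.3  167. ] [-0.1  0.6  0.6] 4.3 0.21738031813247607
```

View pics/scene4.png

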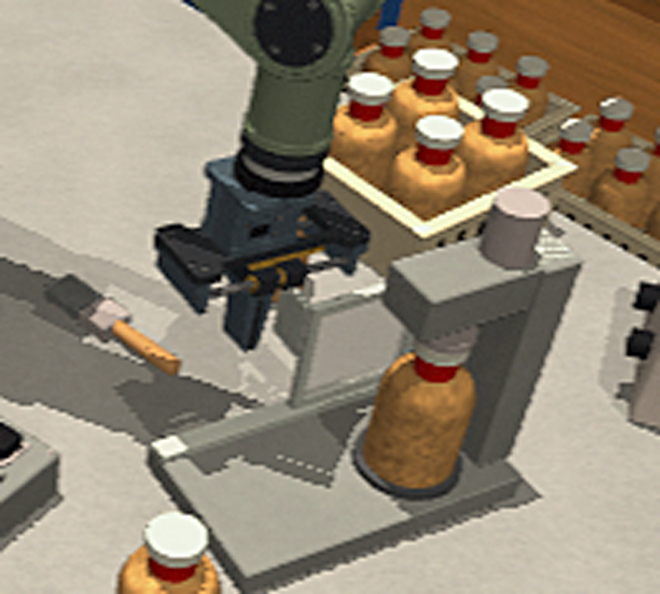

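Guard now ends next to the head, in front of the bottle, with the tab at crop (300,330). The stop load left the tool tilted 2.9° (roll −177.1), about 3 mm between fingers at 64 mm spacing; I'll need to correct that before pressing. Leave the press first and check the guard from the top.

Request:
arm_command:
  targets:
    - [1,0.002,-0.012,-0.08,0]
    - [1,0.002,-0.012,-0.16,-0.1]
    - [1,0.002,-0.012,-0.233,-0.185]
    - [1,0.002,-0.012,-0.233,-0.185]
    - [1,0.002,-0.012,-0.233,-0.185]

```text
time_s: 4.77
ee_pos: [537.7, 227.7, 237.4]
ee_rot: [-177.4, -0.4, 175.4]
force: [0.1, 0.4, -0.8]
gripper_width: 0.3
```

```bash
python3 -c "
from h import *
go(500,-195,200,175.4)
"
```

```text
row [ 0.0067 -0.8444  0.1137] turn -0.0002 now [537.7 227.7 237.4] [-177.4   -0.4  175.4] [ 0.1  0.4 -0.8] 4.7667 0.27647433770466756
```

Request:
arm_command:
  targets:
    - [1,0.007,-0.844,0.114,0]
    - [1,0.007,-0.844,0.114,0]
    - [1,0.007,-0.844,0.114,0]
    - [1,0.007,-0.844,0.114,0]
    - [1,0.007,-0.844,0.114,0]
    - [1,0.007,-0.844,0.114,0]
    - [1,0.007,-0.844,0.114,0]
    - [1,0.007,-0.844,0.114,0]

```text
time_s: 5.43
ee_pos: [506.7, -106.2, 205.4]
ee_rot: [-177.4, -0.6, 175.4]
force: [0.9, -0.6, -1.1]
gripper_width: 0.4
```

```bash
python3 -c "
from h import *
go(500,-195,200,175.4)
"
```

```text
row [-0.001  -0.1775  0.0188] turn 0.0003 now [ 506.7 -106.2  205.4] [-177.4   -0.6  175.4] [ 0.9 -0.6 -1.1] 5.4333 0.3539400060980437
```

Request:
arm_command:
  targets:
    - [1,-0.001,-0.178,0.019,0]
    - [1,-0.001,-0.178,0.019,0]
    - [1,-0.001,-0.178,0.019,0]
    - [1,-0.001,-0.178,0.019,0]
    - [1,-0.001,-0.178,0.019,0]

```text
time_s: 5.85
ee_pos: [499.7, -194.4, 198.6]
ee_rot: [-177.5, -0.7, 175.4]
force: [-0.1, 0.5, 0.2]
gripper_width: 0.8
```

```bash
python3 -c "
from h import *
import cv2
go(500,-195,30,175.4)
f=env.grab_frame('top')[:,:,::-1]
cv2.imwrite('pics/top5.png',cv2.resize(f[100:280,160:440],None,fx=2.8,fy=2.8,interpolation=2))
f=env.grab_frame('scene')[:,:,::-1]
cv2.imwrite('pics/scene5.png',cv2.resize(f[100:300,200:500],None,fx=2.6,fy=2.6,interpolation=2))
"
```

```text
row [-0.0048  0.0133  0.3368] turn -0.0011 now [ 499.7 -194.4  198.6] [-177.5   -0.7  175.4] [-0.1  0.5  0.2] 5.85 0.7662406033754159
```

View pics/top5.png

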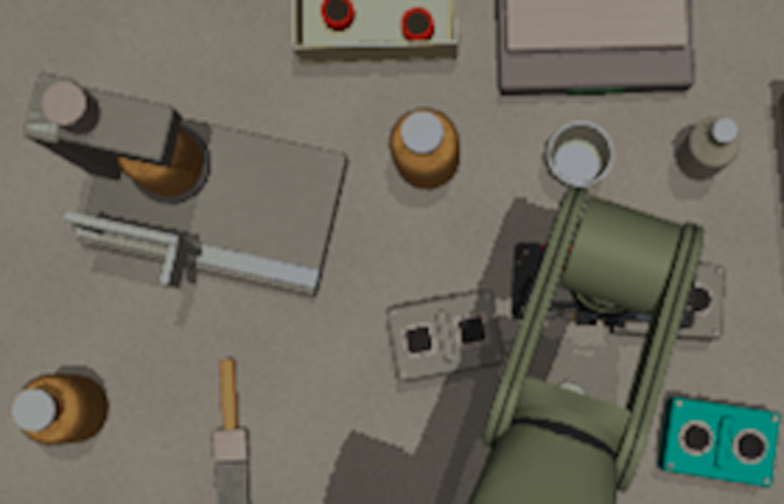

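View pics/scene5.png

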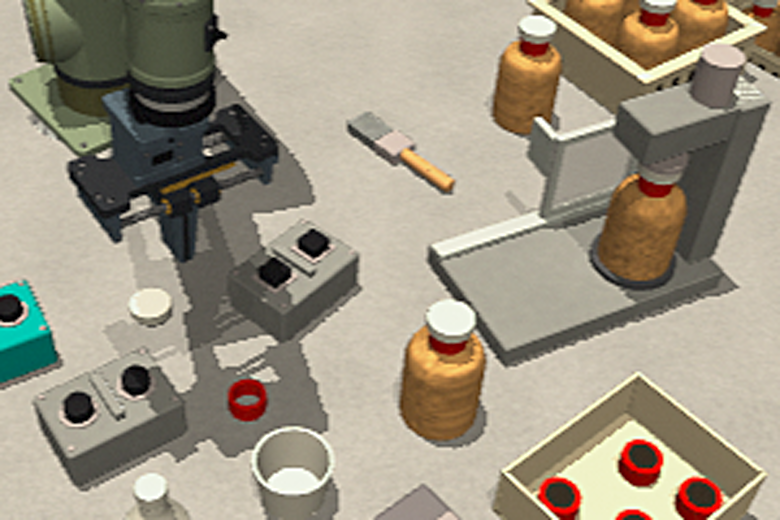

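Guard is shut (top crop (170,265), in front of the bottle), everything stands. Now push the closed fingers toward −y against the fixed side of the round box to take the tilt back out.

Request:
arm_command:
  targets:
    - [1,-0.005,0.014,0.337,0]
    - [1,-0.005,0.014,0.337,0]
    - [1,-0.005,0.014,0.337,0]
    - [1,-0.005,0.014,0.337,0]
    - [1,-0.005,0.014,0.337,0]
    - [1,-0.005,0.014,0.337,0]
    - [1,-0.005,0.014,0.337,0]

```text
time_s: 6.53
ee_pos: [502.5, -193.4, 32.4]
ee_rot: [-177.5, -0.5, 175.6]
force: [-0.7, 0.5, 0.7]
gripper_width: 0.7
```

Request:
arm_command:
  targets:
    - [1,0,-0.008,0,0]
    - [1,0,-0.016,0,0]
    - [1,0,-0.024,0,0]
    - [1,0,-0.032,0,0]
    - [1,0,-0.04,0,0]
    - [1,0,-0.04,0,0]

```text
time_s: 7.03
ee_pos: [501.1, -214.5, 33.8]
ee_rot: [-177.4, -0.4, 175.5]
force: [0.4, -0.3, 1.3]
gripper_width: 0.7
```

Request:
arm_command:
  targets:
    - [1,0,-0.008,0,0]
    - [1,0,-0.016,0,0]
    - [1,0,-0.024,0,0]
    - [1,0,-0.024,0,0]

```text
time_s: 7.37
ee_pos: [500.4, -220.6, 34.2]
ee_rot: [-178.1, -0.4, 175.1]
force: [4.4, 22.8, 5.0]
gripper_width: 0.7
```

Request:
arm_command:
  targets:
    - [1,0,-0.024,0,0]
    - [1,0,-0.024,0,0]
    - [1,0,-0.024,0,0]

```text
time_s: 7.62
ee_pos: [500.5, -220.4, 34.4]
ee_rot: [-179.4, -0.5, 174.6]
force: [9.6, 43.1, 9.1]
gripper_width: -0.0
```

Request:
arm_command:
  targets:
    - [1,0,-0.024,0,0]
    - [1,0,-0.024,0,0]
    - [1,0,-0.024,0,0]

```text
time_s: 7.87
ee_pos: [500.6, -220.0, 34.6]
ee_rot: [179.4, -0.6, 174.1]
force: [9.7, 44.2, 10.4]
gripper_width: 0.5
```

Tilt is back to 0.6° (roll 179.4). Back off and raise.

```bash
python3 -c "
from h import *
go(501,-200,35,175.4)
go(501,-200,165,175.4)
"
```

```text
row [ 0.0033  0.0399 -0.0003] turn -0.028 now [ 500.6 -220.    34.6] [179.4  -0.6 174.1] [ 9.7 44.2 10.4] 7.8667 0.5076496914795483
row [ 0.0061  0.0426 -0.2603] turn -0.028 now [ 500.6 -220.    34.6] [179.4  -0.6 174.1] [ 9.7 44.2 10.4] 7.8667 0.5076496914795483
```

Request:
arm_command:
  targets:
    - [1,0.003,0.02,0,0]
    - [1,0.003,0.04,0,-0.028]
    - [1,0.003,0.04,0,-0.028]

```text
time_s: 8.12
ee_pos: [501.0, -198.8, 34.8]
ee_rot: [179.4, -0.6, 175.6]
force: [1.2, -0.4, -0.3]
gripper_width: 0.6
```

Request:
arm_command:
  targets:
    - [1,0.002,0.002,-0.08,0]
    - [1,0.002,0.002,-0.16,0]
    - [1,0.002,0.002,-0.26,0]
    - [1,0.002,0.002,-0.26,0]
    - [1,0.002,0.002,-0.26,0]

```text
time_s: 8.53
ee_pos: [503.4, -201.4, 168.4]
ee_rot: [179.6, -0.2, 175.5]
force: [0.4, -0.7, -1.0]
gripper_width: 0.6
```

```bash
python3 -c "
from h import *
import cv2
print(env.state()['ee_rot'])
f=cv2.imread('pics/scene0.png');g=cv2.imread('pics/top0.png')
def draw(im,n,cx,cy,yaw):
    S=8
    o={'scene':(205,215),'top':(365,175)}[n]
    c=cv2.resize(im[o[1]:o[1]+70,o[0]:o[0]+75],None,fx=S,fy=S,interpolation=cv2.INTER_CUBIC)
    a=np.radians(yaw);M=np.array([[np.cos(a),-np.sin(a)],[np.sin(a),np.cos(a)]])
    def P(x,y,z):
        q=M@[x,y]+[cx,cy]; return tuple(int(v) for v in ((proj(n,[q[0],q[1],z])-o+.5)*S-.5))
    pts=[P(x,y,55) for x,y in((45,65),(-45,65),(-45,-65),(45,-65))]
    cv2.polylines(c,[np.array(pts)],True,(0,0,255),1)
    for s in(1,-1):
        cv2.polylines(c,[np.array([P(15*np.cos(t),32*s+15*np.sin(t),71) for t in np.linspace(0,6.3,30)])],False,(0,255,255),1)
    return c
cv2.imwrite('pics/fit0.png',np.hstack([draw(f,'scene',503.5,-293,-4.6),draw(g,'top',503.5,-293,-4.6)])[:, :])
i=cv2.imread('pics/fit0.png');print(i.shape);cv2.imwrite('pics/fit0.png',cv2.resize(i,(800,int(i.shape[0]*800/i.shape[1]))))
"
```

```text
[ 1.79622504e+02 -1.78059256e-01  1.75543155e+02]
(560, 1200, 3)
```

View pics/fit0.png

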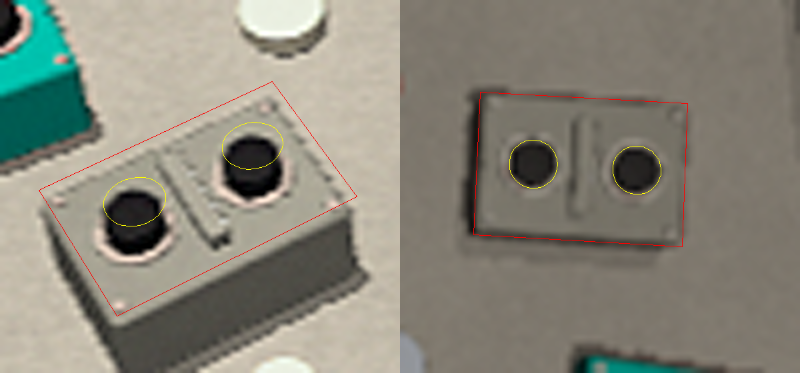

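Top fit agrees; the scene one is off by about 2 px, calibration. I'll use the compromise (505, −295): cap tolerance is ample. Set the finger spacing: 50 mm opening, above the box.

```bash
python3 -c "
from h import *
go(505,-295,120,175.4)
"
```

```text
row [-0.0179 -0.187   0.0955] turn 0.0032 now [ 503.4 -201.4  168.4] [179.6  -0.2 175.5] [ 0.4 -0.7 -1. ] 8.5333 0.562572060174912
```

Request:
arm_command:
  targets:
    - [0.44,-0.018,-0.187,0.02,0]
    - [0.44,-0.018,-0.187,0.04,0]
    - [0.44,-0.018,-0.187,0.095,0]
    - [0.44,-0.018,-0.187,0.095,0]
    - [0.44,-0.018,-0.187,0.095,0]
    - [0.44,-0.018,-0.187,0.095,0]
    - [0.44,-0.018,-0.187,0.095,0]

```text
time_s: 9.12
ee_pos: [505.3, -294.5, 120.8]
ee_rot: [179.6, -0.1, 175.6]
force: [0.3, 0.4, 1.1]
gripper_width: 44.4
```

```bash
python3 -c "
from h import *
import cv2
go(505,-295,80,175.4)
f=env.grab_frame('scene')[:,:,::-1]
o=(190,180)
c=cv2.resize(f[180:300,190:330],None,fx=5,fy=5,interpolation=2)
p=env.state()['ee_pos'];v=np.array([.08,.997,0])
for k in(-32,0,32):
    q=(proj('scene',p+k*v)-o+.5)*5;cv2.circle(c,tuple(int(x) for x in q),3,(0,0,255),-1)
cv2.imwrite('pics/scene6.png',c)
"
```

```text
row [ 0.0002 -0.0016  0.0815] turn 0.0042 now [ 505.3 -294.5  120.8] [ 1.796e+02 -1.000e-01  1.756e+02] [0.3 0.4 1.1] 9.1167 44.4397169511983
```

View pics/scene6.png

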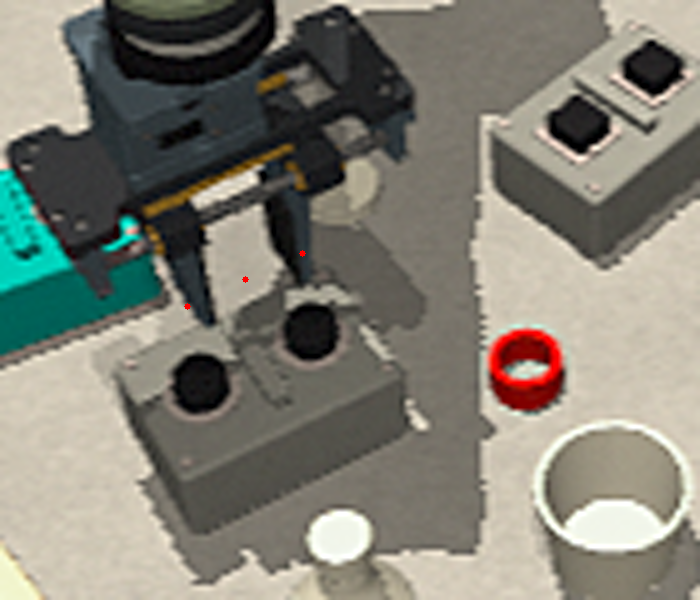

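The tips are thin and taper to the inner faces, so I need a wider opening (~58 mm). The tips show the same 2 px offset in the scene camera as the box, so the top fix (504, −293) stands.

```bash
python3 -c "
from h import *
go(504,-293,85,175.4)
"
```

```text
row [0.003  0.0022 0.0723] turn 0.0046 now [ 505.5 -294.4  121.1] [ 1.797e+02 -1.000e-01  1.756e+02] [-0.1 -0.5 -0. ] 9.1667 48.24524339524332
```

Request:
arm_command:
  targets:
    - [0.36,0.003,0.002,0.03,0.004]
    - [0.36,0.003,0.002,0.06,0.004]
    - [0.36,0.003,0.002,0.072,0.004]
    - [0.36,0.003,0.002,0.072,0.004]
    - [0.36,0.003,0.002,0.072,0.004]
    - [0.36,0.003,0.002,0.072,0.004]

```text
time_s: 9.67
ee_pos: [504.7, -293.3, 86.3]
ee_rot: [179.7, -0.0, 175.5]
force: [-1.0, 0.5, 0.3]
gripper_width: 58.3
```

```bash
python3 -c "
from h import *
import cv2
go(504,-293,63,175.4)
f=env.grab_frame('scene')[:,:,::-1]
cv2.imwrite('pics/scene7.png',cv2.resize(f[200:290,200:300],None,fx=6.5,fy=6.5,interpolation=2))
f=env.grab_frame('top')[:,:,::-1]
cv2.imwrite('pics/top7.png',cv2.resize(f[170:260,340:450],None,fx=6.5,fy=6.5,interpolation=2))
"
```

```text
row [0.0015 0.0002 0.0465] turn 0.0012 now [ 504.7 -293.3   86.3] [179.7  -0.  175.5] [-1.   0.5  0.3] 9.6667 58.31262340058121
```

View pics/scene7.png

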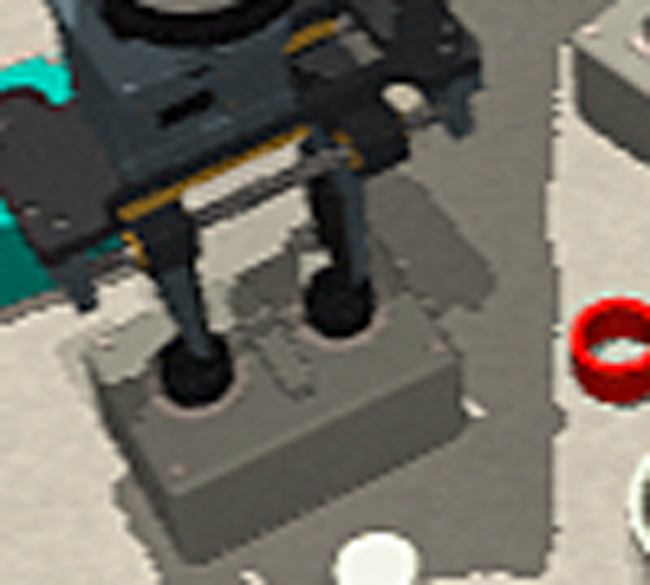

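View pics/top7.png

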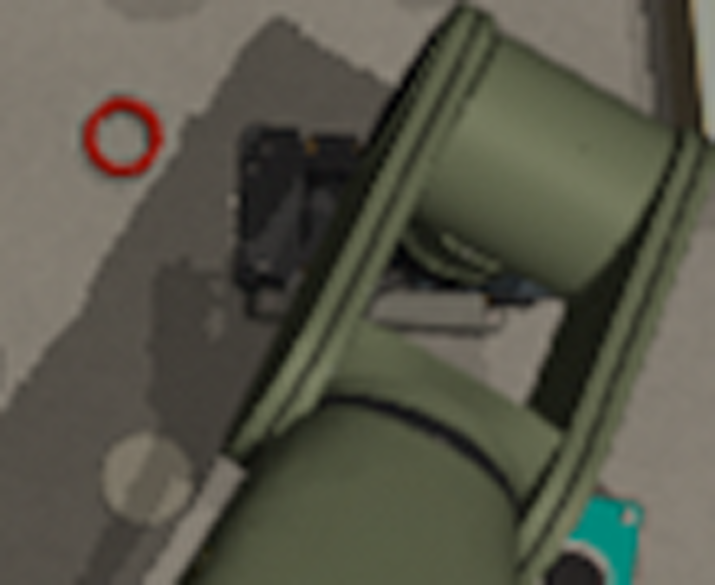

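Both tips hang right over the two round caps (scene crop (205,355) over (197,365), and (355,285) over (340,298)). Press straight down slowly.

Request:
arm_command:
  targets:
    - [0.36,0.001,0,0.015,0]
    - [0.36,0.001,0,0.024,0]
    - [0.36,0.001,0,0.03,0]
    - [0.36,0.001,0,0.036,0]
    - [0.36,0.001,0,0.042,0]
    - [0.36,0.001,0,0.048,0]
    - [0.36,0.001,0,0.052,0]
    - [0.36,0.001,0,0.052,0]

```text
time_s: 10.43
ee_pos: [503.9, -293.2, 63.0]
ee_rot: [179.7, -0.0, 175.4]
force: [-5.7, 3.7, 18.9]
gripper_width: 58.4
```

18.9 N and z = 63.0: both caps at their stops. Hold.

Request:
arm_command:
  targets:
    - [0.36,0,0,0.005,0]
    - [0.36,0,0,0.005,0]
    - [0.36,0,0,0.005,0]
    - [0.36,0,0,0.005,0]
    - [0.36,0,0,0.005,0]
    - [0.36,0,0,0.005,0]
    - [0.36,0,0,0.005,0]
    - [0.36,0,0,0.005,0]

```text
time_s: 11.1
ee_pos: [503.9, -293.1, 63.0]
ee_rot: [179.8, 0.0, 175.5]
force: [-4.5, 2.9, 16.9]
gripper_width: 58.2
```

```bash
python3 -c "
from h import *
import cv2
s=env.state();print(s['force'],s['torque'])
f=env.grab_frame('scene')[:,:,::-1]
cv2.imwrite('pics/scene8.png',cv2.resize(f[200:290,200:300],None,fx=6.5,fy=6.5,interpolation=2))
"
```

```text
[-4.45641012  2.89020545 16.93507735] [ 0.45103171  0.92543429 -0.04016596]
```

View pics/scene8.png

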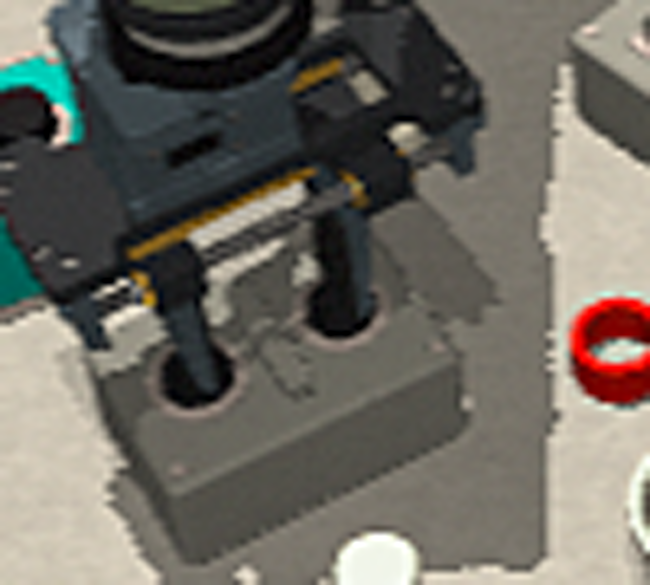

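Both caps are down under the tips (crop (200,385) and (345,315)). Hold on.

Request:
arm_command:
  targets:
    - [0.36,0,0,0.006,0]
    - [0.36,0,0,0.006,0]
    - [0.36,0,0,0.006,0]
    - [0.36,0,0,0.006,0]
    - [0.36,0,0,0.006,0]
    - [0.36,0,0,0.006,0]
    - [0.36,0,0,0.006,0]
    - [0.36,0,0,0.006,0]

```text
time_s: 11.82
ee_pos: [503.9, -293.1, 62.9]
ee_rot: [179.8, 0.1, 175.5]
force: [-6.6, 3.0, 19.7]
gripper_width: 58.3
```

Request:
arm_command:
  targets:
    - [0.36,0,0,0.006,0]
    - [0.36,0,0,0.006,0]
    - [0.36,0,0,0.006,0]
    - [0.36,0,0,0.006,0]
    - [0.36,0,0,0.006,0]
    - [0.36,0,0,0.006,0]
    - [0.36,0,0,0.006,0]
    - [0.36,0,0,0.006,0]

```text
time_s: 12.48
ee_pos: [503.9, -293.2, 63.0]
ee_rot: [179.8, 0.2, 175.5]
force: [-5.1, 3.3, 20.1]
gripper_width: 58.3
```

Request:
arm_command:
  targets:
    - [0.36,0,0,0.006,0]
    - [0.36,0,0,0.006,0]
    - [0.36,0,0,0.006,0]
    - [0.36,0,0,0.006,0]
    - [0.36,0,0,0.006,0]
    - [0.36,0,0,0.006,0]
    - [0.36,0,0,0.006,0]
    - [0.36,0,0,0.006,0]

```text
time_s: 13.15
ee_pos: [503.9, -293.1, 62.9]
ee_rot: [179.9, 0.2, 175.4]
force: [-5.4, 3.7, 19.7]
gripper_width: 58.2
```

Request:
arm_command:
  targets:
    - [0.36,0,0,0.006,0]
    - [0.36,0,0,0.006,0]
    - [0.36,0,0,0.006,0]
    - [0.36,0,0,0.006,0]
    - [0.36,0,0,0.006,0]
    - [0.36,0,0,0.006,0]
    - [0.36,0,0,0.006,0]
    - [0.36,0,0,0.006,0]

```text
time_s: 13.82
ee_pos: [503.9, -293.1, 62.9]
ee_rot: [179.9, 0.3, 175.4]
force: [-5.4, 4.3, 19.6]
gripper_width: 58.4
```

Held about 3.4 s. Let go, straight up.

Request:
arm_command:
  targets:
    - [0.36,0,0,-0.01,0]
    - [0.36,0,0,-0.03,0]
    - [0.36,0,0,-0.08,0]
    - [0.36,0,0,-0.16,0]
    - [0.36,0,0,-0.22,0]
    - [0.36,0,0,-0.22,0]
    - [0.36,0,0,-0.22,0]

```text
time_s: 14.4
ee_pos: [504.3, -293.9, 174.8]
ee_rot: [-180.0, 0.5, 175.5]
force: [0.1, 0.1, 0.0]
gripper_width: 58.6
```

```bash
python3 -c "
from h import *
import cv2
f=env.grab_frame('scene')[:,:,::-1]
cv2.imwrite('pics/scene9.png',cv2.resize(f[90:300,200:500],None,fx=2.6,fy=2.6,interpolation=2))
s=env.state();print(s['force'],s['ee_pos'],s['time_s'])
"
```

```text
[-0.46410078 -0.4345773  -0.24179113] [ 503.2201853  -293.26146879  172.98737776] 14.45
```

View pics/scene9.png

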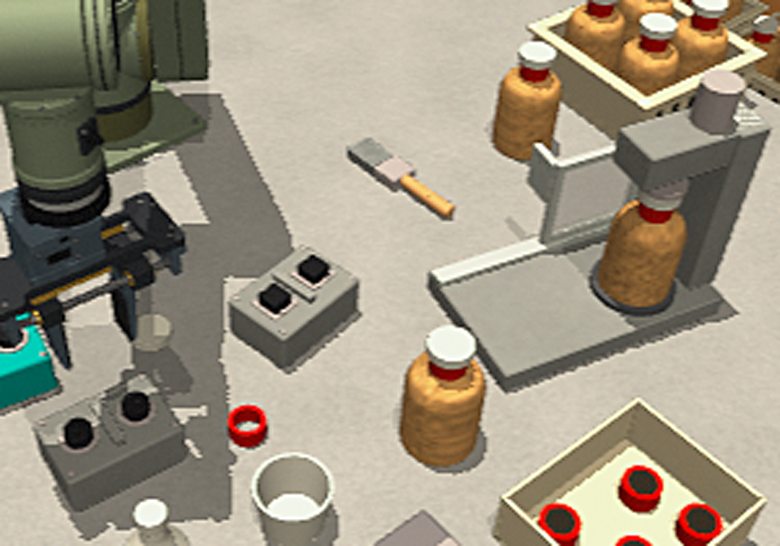

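Both round caps (crop (78,432), (135,405)) are back up, the guard is shut, everything stands in place, and the fingers are clear. Handing in.

```bash
python3 -c "
from h import *
print(env.job_done())"
```

```text
the job is handed in; nothing more can be done
None
```

I pushed the guard shut, pressed both round buttons together, held them about 3.4 s and let go. I handed the job in at about 14.5 s, and no verdict is reported.

- **Guard:** I pushed it by its tab until it stopped moving, with about 44 N on the fingers. Later pictures show it still shut in front of the bottle.
- **Buttons:** The fingertips held z = 63 mm, the fully-down height, at 17 to 20 N. The last picture shows both round caps back up.
- **Bystanders:** In that picture the square buttons are up and the loose things it shows stand where they were. The gripper was 100 mm clear of the box, with no contact force.

**Checks that disagreed:**
- **Tool tilt:** Pushing against the guard's stop left the tool tilted about 3°. I corrected it to under 1° by pressing the closed fingers against the fixed side of the round-button box, again with about 44 N.
- **Scene camera:** Its calibration was off by about 2 pixels (roughly 6 mm), so I placed the box from the top view.

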